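# Open the slot hood's damper to the second stop and start it

### The arm

A 7-joint arm with a two-finger parallel gripper is mounted at the origin on the work surface. World frame = base frame: x ahead of the robot, y to its left, z up, the work surface at z = 0. Lengths are in m, angles in rad, forces in N, time in s.
With the tool pointing down it reaches from about 0.4 to 0.9 m from the base axis. Payload 5.5 kg.
Tool frame: the origin (TCP) lies on the centre line of the jaws, within the pads' length; the fingertips stand 8 mm ahead of it and the grasp point (between the pads) lies 11 mm behind it; z points along the fingers, y is the line along which they close (so a half turn about z gives the same grasp; the last joint's range is limited). The gripper opens to 85 mm and grips with 20 to 120 N. Pads are 22 mm wide; open, the fingers measure 114 mm over their backs; the gripper's body (76 mm by 85 mm) begins 54 mm behind the grasp point. The pads swing forward as they close: fully open they stand 13 mm farther back than shut.
Start: joints at [-0.897, 0.501, -0.427, 1.55, 0.221, 1.138, -0.21], TCP at [0.26, 0.596, 0.239] pointing down, gripper open.
Joint ranges: [-2.88, 2.88], [-0.31, 2.03], [-1.54, 1.56], [0.2, 2.42], [-1.41, 4.55], [0.19, 2.02], [-2.57, 2.57]. Speed limits (rad/s): [2.57, 2.57, 3.14, 3.14, 3.14, 3.14, 3.14].

### API

Orientations are given as a 3x3 rotation matrix whose columns are the frame's x, y, z axes.
In Python, from station import bot gives the robot as it stands. Calls block until the motion is done:
- bot.move_to(position, orientation): joint-space move of the TCP to a pose.
- bot.move_straight(position, rotation=None, max_speed=0.15): straight line of the TCP; rotation=None keeps the orientation; max_speed is the mean speed in m/s.
- bot.move_joints(angles): joint-space move.
- bot.open_gripper() and bot.gripper_close(grasp_force=None): open the fingers fully, or close them until they stop; grasp_force is the grip in N (None keeps the last).
- bot.wait(seconds).
- bot.solve_ik(position, orientation): joint angles nearest the present ones, or None.
- bot.get_state(): the state.
- bot.capture(name): name is "scene" or "top" or "wrist"; returns a dict with "color" (400x640x3 uint8, blue, green, red), "vfov" (degrees; the focal length in pixels is half the picture's height over the tangent of half this angle, whatever the lens; pixels are square), "cx", "cy" (the principal point, pixels), "k1" (the pictures are not rectified: a ray, as slopes to the right and down, at radius r is drawn at 1 + k1 r^2 times it, then the intrinsics apply), "rvec" (rotation vector, rad) and "tvec" (3), from world to camera coordinates, as OpenCV has them; the wrist camera has in their place "T_tool_cam" (4x4, takes a point from camera to tool coordinates, whose origin is the TCP and whose axes are the flange's). Camera axes: x right, y down, z forward; pixel columns grow to the right and rows downward; lengths in m; the calibration is good to about 2 mm. A picture is of the moment at which its call begins: read the wrist's pose just before it. There is no depth.
A pose or a line that the arm cannot do raises bot.MotionError and nothing moves.
- bot.hand_in(): hands the job in; it is judged then, once.
The state is a dict: "time": time; "joint_pos": joint angles; "qvel": joint speeds; "tau": joint torques, N m; "eef_pos": TCP position; "orientation": TCP orientation; "wrist_force": force on the tool from outside, world axes, zero at the start; "moment": the same for the moment, N m; "opening": opening from 0.0 (shut) to 1.0 (fully open); "grip_force": force on a finger pad.
Only numpy, scipy, OpenCV 4.12 (cv2) and the standard library are available. Lean on these libraries where they do the work, as an engineer would, in place of code of your own. Each camera call takes 0.05 s, during which the arm holds its last target. There are 200 camera calls.

### The job

Get the dust extraction going for the gilded ornaments: on the extraction head with the wide flat slot hood, push the ball-topped damper lever over from closed, on past the half-open detent, until it rests against its fully open stop, without forcing it; then press the start button on the same head fully down and let it go. Only push with the fingertips or the outside of the fingers, leave the head with the round hood as it is, and do not lift or shift any of the loose things.

Things in the scene. Friction and masses are not known exactly. Their poses are not given: they have to be found in the camera images.
- slothood: The head to be used: grey extraction head, fixed. Origin on the table below the lever's pivot; x: from button to hood, y: the way the lever opens, z up. Housing x -90..60, y -80..80 mm, top plate z 115; thin round quadrant x 32..37, up to z 147; duct stub at -x. Its hood is a wide flat steel box with a slot mouth, 200 mm across y, 50 mm high, to x 140.
- roundhood: The head to leave alone: grey extraction head, fixed. Origin on the table below the lever's pivot; x: from button to hood, y: the way the lever opens, z up. Housing x -90..60, y -80..80 mm, top plate z 115; thin round quadrant x 32..37, up to z 147; duct stub at -x. Its hood is a round steel trumpet, diameter 104 mm, to x 138. The heads may swap places.
- lever_slothood (a joint): Slot hood's damper lever, rad: 0 closed, leaning 0.6 rad to the head's -y; 0.6 half open, upright, in the first detent; 1.2 fully open, leaning 0.6 rad to +y on a hard stop. Stays where left; 1 to 3 N moves it, 5 to 16 N in and out of the detent (from 0.33 and from 0.6). Past 0.9 it is free up to the stop and must be pushed there.
- lever_slothood_ball (a point): Centre of the black ball, 26 mm in diameter, on the slot hood's damper lever: a 12 mm round steel rod rising from a slot in the top plate and pivoting about the head's x axis at x 0, y 0, z 105 mm; the ball's centre is 70 mm from the pivot
- lever_roundhood (a joint): Angle of the round hood's damper lever, built the same way; starts closed and is to be left so
- lever_roundhood_ball (a point): Centre of the black ball on the round hood's damper lever
- start_slothood (a joint): Travel of the slot hood's start button in m: 0 = up, 0.006 = fully down; a spring brings it back; about 5 N holds it fully down
- start_slothood_top (a point): Centre of the top face of the slot hood's start button, a round grey button 26 mm in diameter in a black ring on the top plate, 58 mm from the lever's pivot towards the head's -x; pressed straight down
- start_roundhood (a joint): Travel of the round hood's start button, built the same way; not to be pressed
- start_roundhood_top (a point): Centre of the top face of the round hood's start button
- glue: White glue bottle, 48 mm in diameter, 105 mm high, standing upright between the heads; origin under it on the table. Bystander
- varnish: Amber jar, 56 mm in diameter, 70 mm high, standing between the heads; origin under it. Bystander
- pot: White ceramic cup, 64 mm in diameter, 70 mm high; origin under it. Bystander
- gouge: Gouge with a wooden handle, 200 mm long, lying on the table. Bystander
- duster: Brush, 190 mm long, lying on the table. Bystander

How it is judged:
By the outcome, as a careful person would: the job done as asked, in the order asked, and still so for the second after the job is handed in, with the robot touching nothing.
It also fails if it takes over 38 s, if anything falls off the work surface, if the arm or the gripper's body presses on something with over 40 N, if the wrist force passes 120 N, or if a joint passes its speed limit or range.

## Working session

There is one attempt and no reset: what is moved stays moved. The work goes in short steps, each a Python script; the robot and the scene stay as the last script left them, time stands still between calls to the robot, and variables do not carry over. Pictures are saved under pics/ and viewed, at most 10 in all, crops included, and the job is handed in when it is done.

```bash
mkdir -p pics; ls; cat > h.py <<'E'
import numpy as np, cv2
from station import bot
def K(c):
    h,w=c["color"].shape[:2]; f=h/2/np.tan(np.radians(c["vfov"])/2); return f
def ray(c,u,v,st=None):
    f=K(c); d=np.array([(u-c["cx"])/f,(v-c["cy"])/f]); s=d.copy()
    for _ in range(30): s=d/(1+c["k1"]*(s@s))
    r=np.array([s[0],s[1],1.])
    if "rvec" in c:
        R=cv2.Rodrigues(np.array(c["rvec"],float))[0]; return -R.T@np.ravel(c["tvec"]),R.T@r
    T=np.array(c["T_tool_cam"]); Rt=np.array(st["orientation"])
    return np.array(st["eef_pos"])+Rt@T[:3,3],Rt@T[:3,:3]@r
def plane(c,u,v,z,st=None):
    o,d=ray(c,u,v,st); return o+d*(z-o[2])/d[2]
def tri(a,b):
    (o1,d1),(o2,d2)=a,b
    s=np.linalg.lstsq(np.c_[d1,-d2],o2-o1,rcond=None)[0]
    p,q=o1+d1*s[0],o2+d2*s[1]; return (p+q)/2,np.linalg.norm(p-q)
E
python3 - <<'E'
from h import *
import pickle
d={}
for n in("scene","top"):
    c=bot.capture(n); d[n]=c; cv2.imwrite(f"pics/{n}.png",c["color"]); print(n,{k:v for k,v in c.items() if k!="color"})
pickle.dump(d,open("cap.pkl","wb"))
E
```

```text
pics
scene {'vfov': 54.34673118605121, 'cx': 322.5267186806083, 'cy': 202.7932720134999, 'k1': 0.017540911282405345, 'rvec': array([ 1.69906724,  1.64702355, -0.78394402]), 'tvec': array([-0.00299319, -0.2619133 ,  1.74038798])}
top {'vfov': 52.20038164348687, 'cx': 312.1667770495465, 'cy': 196.86919092620624, 'k1': -0.07924213068238531, 'rvec': array([ 2.12658137, -2.13339869,  0.2073781 ]), 'tvec': array([-0.01953975,  0.58708375,  1.18325977])}
```

View pics/scene.png

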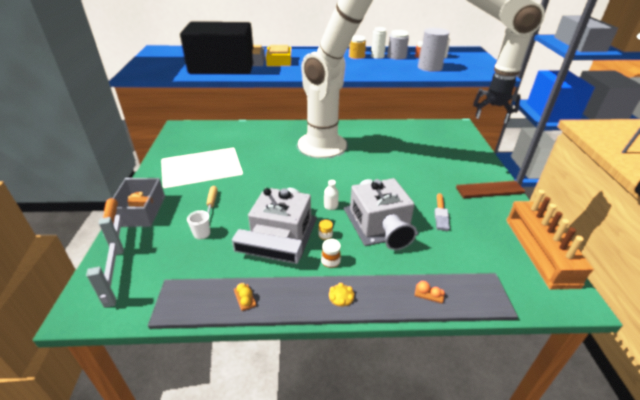

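View pics/top.png

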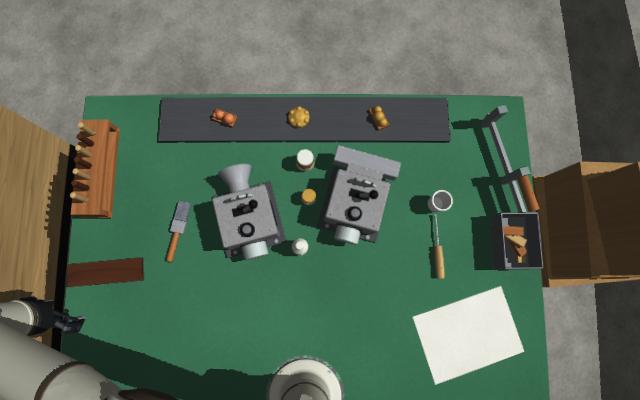

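The slot-hood head is at about top (355,200) and scene (278,220), on the robot's right. The round-hood head is at top (247,215). I'll enlarge crops of both views of the slot-hood head.

```bash
python3 - <<'E'
import pickle,cv2,numpy as np
d=pickle.load(open("cap.pkl","rb"))
a=d["top"]["color"][140:250,310:410]; b=d["scene"]["color"][175:270,225:325]
a=cv2.resize(a,(400,440),interpolation=cv2.INTER_CUBIC); b=cv2.resize(b,(400,380),interpolation=cv2.INTER_CUBIC)
b=cv2.copyMakeBorder(b,0,60,0,0,cv2.BORDER_CONSTANT)
cv2.imwrite("pics/crop.png",np.hstack([a,b]))
E
```

```text
(no output)
```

View pics/crop.png

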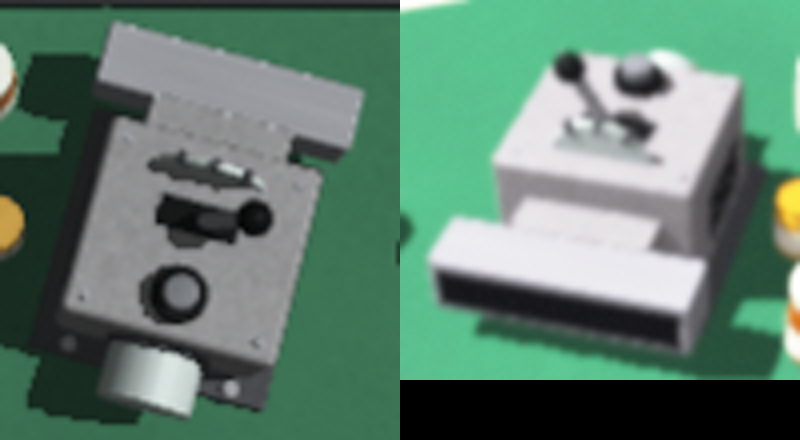

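Ball: top crop (255,217), scene crop (170,67). Button: top crop (180,292), scene crop (238,73). The lever leans to the image right, which is the head's -y, so it is closed. Triangulating.

```bash
python3 - <<'E'
from h import *
import pickle
d=pickle.load(open("cap.pkl","rb")); t,s=d["top"],d["scene"]
T=lambda x,y:((x+.5)/4-.5+310,(y+.5)/4-.5+140)
S=lambda x,y:((x+.5)/4-.5+225,(y+.5)/4-.5+175)
ball,e1=tri(ray(t,*T(255,217)),ray(s,*S(170,67)))
btn,e2=tri(ray(t,*T(180,292)),ray(s,*S(238,73)))
print("ball",ball,e1,"btn",btn,e2)
bp=plane(t,*T(255,217),105+0 and .105+.07*np.cos(.6)); bt=plane(t,*T(180,292),.122)
print(bp,bt,"dist",np.linalg.norm((bp-bt)[:2]),"want",np.hypot(.058,.0395))
v=(bp-bt)[:2]; yaw=np.arctan2(v[1],v[0])-np.arctan2(-.0395,.058); print("yaw from ball/btn",yaw)
# top plate corners, hood front edge
for n,(x,y),z in[("c-xr",(272,364),.115),("c-xl",(62,310),.115),("c+xr",(322,175),.115),("c+xl",(112,118),.115)]:
    print(n,plane(t,*T(x,y),z))
E
```

```text
ball [ 0.57423096 -0.18920769  0.1662871 ] 0.00046693631374335453 btn [ 0.52803732 -0.14120994  0.12532386] 0.0004225649712283052
[ 0.57491738 -0.19002155  0.16277349] [ 0.52852042 -0.14138321  0.122     ] dist 0.06721879316501478 want 0.07017300050589258
yaw from ball/btn -0.21109478490154698
c-xr [ 0.47753055 -0.20676417  0.115     ]
c-xl [ 0.51682313 -0.05749883  0.115     ]
c+xr [ 0.61517501 -0.24792131  0.115     ]
c+xl [ 0.65795353 -0.09543335  0.115     ]
```

Heights and sizes fit: button–ball distance is 67 mm (expected 70), the plate is about 150×157 mm, and head yaw is about -0.27. So the origin is near (0.583,-0.1565). Next I go above with the gripper closed and take a close look.

```bash
cat >> h.py <<'E'
yaw=-0.268; O=np.array([.583,-.1565])
def W(x,y,z):
    c,s=np.cos(yaw),np.sin(yaw); return np.array([O[0]+c*x-s*y,O[1]+s*x+c*y,z])
def Rot(sg=1):
    c,s=np.cos(yaw),np.sin(yaw); yy=sg*np.array([c,s,0]); zz=np.array([0,0,-1.]); return np.c_[np.cross(yy,zz),yy,zz]
E
python3 - <<'E'
from h import *
import pickle
st=bot.get_state(); print(st["time"],np.round(st["orientation"],2).tolist())
best=None
for sg in(1,-1):
    q=bot.solve_ik(W(0,-.1,.32),Rot(sg)); print(sg,q)
    if q is not None:
        e=np.abs(np.array(q)-st["joint_pos"]).max()
        if best is None or e<best[0]: best=(e,sg)
sg=best[1]; print(best)
p=np.array(st["eef_pos"]); p[2]=.32
bot.gripper_close(20)
bot.move_straight(p,max_speed=.3)
bot.move_to(W(-.03,-.09,.32),Rot(sg))
st=bot.get_state(); c=bot.capture("wrist"); cv2.imwrite("pics/w1.png",c["color"])
pickle.dump((st,c,sg),open("w1.pkl","wb"))
print(st["time"],st["eef_pos"],st["wrist_force"],st["opening"],c["T_tool_cam"])
E
```

```text
0.1 [[-0.92, 0.4, -0.0], [0.4, 0.92, -0.0], [0.0, -0.0, -1.0]]
1 [ 0.07022185  0.34973242  0.40952038  1.58003195 -0.14466118  1.24192329
  0.23643752]
-1 [-0.46948629  0.6913355   1.35906624  1.59608817 -0.68258054  1.41676247
 -2.45629301]
(np.float64(0.967076030275834), 1)
4.35 [ 0.53079866 -0.23421218  0.31986073] [ 0.53965779 -0.39830718 -0.0495076 ] -0.0001548063966410059 [[-5.69035506e-04 -9.49120372e-01 -3.14912997e-01  8.01370959e-02]
 [ 9.99999838e-01 -5.46079843e-04 -1.61123583e-04  8.48956000e-05]
 [-1.90419652e-05 -3.14913038e-01  9.49120529e-01 -1.34024217e-01]
 [ 0.00000000e+00  0.00000000e+00  0.00000000e+00  1.00000000e+00]]
```

View pics/w1.png

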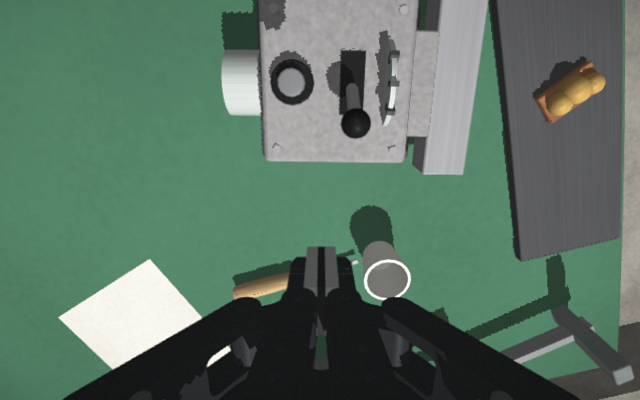

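The wrist view shows the ball at (356,123), the button at (291,82), and the plate's -y edge running (265,161) to (405,163), so the yaw is right to within about 1°. The cup at (387,280) is well below the fingers. Computing these in the head frame.

```bash
python3 - <<'E'
from h import *
import pickle
st,c,sg=pickle.load(open("w1.pkl","rb"))
R=Rot(1); H=lambda p:(np.array([[np.cos(yaw),np.sin(yaw)],[-np.sin(yaw),np.cos(yaw)]])@(p[:2]-O)).round(4)
for n,u,v,z in[("ball",356,123,.1628),("btn",291,82,.122),("cnr",265,161,.115),("cnr+",405,163,.115),("pivotslot",353,83,.115)]:
    p=plane(c,u,v,z,st); print(n,p,H(p))
E
```

```text
ball [ 0.5741839  -0.19175435  0.1628    ] [ 0.0008 -0.0363]
btn [ 0.52616611 -0.1426473   0.122     ] [-0.0585 -0.0017]
cnr [ 0.47641573 -0.21039309  0.115     ] [-0.0885 -0.0802]
cnr+ [ 0.61818238 -0.25128929  0.115     ] [ 0.059  -0.0821]
pivotslot [ 0.58394276 -0.15923164  0.115     ] [ 0.0016 -0.0024]
```

```bash
python3 - <<'E'
from h import *
n=W(0,1,0)[:2]-W(0,0,0)[:2]
F=lambda: -float(np.array(bot.get_state()["wrist_force"])[:2]@n)
Z=.163
bot.move_straight(W(0,-.095,.23),max_speed=.2)
bot.move_straight(W(0,-.095,Z),max_speed=.12)
f0=F(); print("f0",f0,bot.get_state()["time"])
y=-.068; bot.move_straight(W(0,y,Z),max_speed=.1)
log=[]
while y<.024:
    y+=.004 if y<-.004 else .0015
    bot.move_straight(W(0,y,Z),max_speed=.04)
    f=F()-f0; log.append((round(y*1e3,1),round(f,1)))
    if f>25 or (y>.0 and f>6): break
st=bot.get_state(); print(log,st["time"],st["eef_pos"],W(0,y,Z),st["wrist_force"])
E
```

```text
f0 -0.42145562568785233 5.7333
[(-64.0, 0.4), (-60.0, 0.4), (-56.0, 2.1), (-52.0, 2.3), (-48.0, 1.7), (-44.0, 0.7), (-40.0, 4.6), (-36.0, 6.0), (-32.0, 0.1), (-28.0, -0.4), (-24.0, 1.9), (-20.0, 5.1), (-16.0, 1.6), (-12.0, 0.1), (-8.0, 0.5), (-4.0, 0.3), (-2.5, 0.1), (-1.0, -0.0), (0.5, 0.3), (2.0, 1.4), (3.5, 1.0), (5.0, 1.3), (6.5, 1.0), (8.0, 1.5), (9.5, 0.9), (11.0, 0.8), (12.5, 1.3), (14.0, 1.7), (15.5, 5.3), (17.0, 7.1)] 13.65 [ 0.58674734 -0.14262664  0.16295592] [ 0.58750166 -0.14010686  0.163     ] [-1.21422817 -6.59956205 -1.37247601]
```

The force rose from 1.5 to 7 N at y≈15–17 mm, where the stop was predicted (15.5 mm). I back off and check by picture.

```bash
python3 - <<'E'
from h import *
import pickle
bot.move_straight(W(0,-.02,.163),max_speed=.1)
bot.move_straight(W(-.03,-.09,.27),max_speed=.2)
st=bot.get_state(); c=bot.capture("wrist"); cv2.imwrite("pics/w2.png",c["color"])
pickle.dump((st,c),open("w2.pkl","wb")); print(st["time"])
E
```

```text
14.975
```

View pics/w2.png

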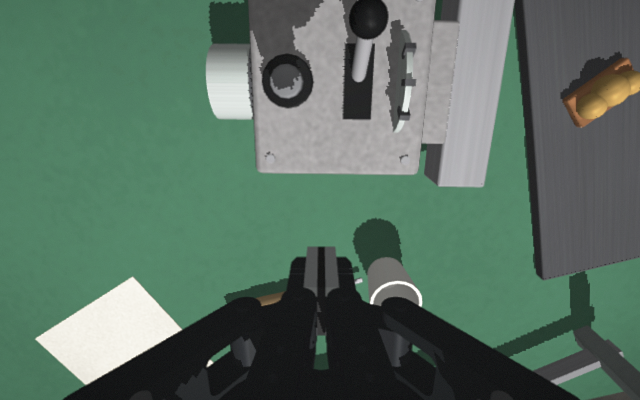

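The ball is now at (368,18), leaning well to +y past the slot, and the button is at (287,80). I'll compute the lever angle and button position, then press.

```bash
python3 - <<'E'
from h import *
import pickle
st,c=pickle.load(open("w2.pkl","rb"))
A=np.array([[np.cos(yaw),np.sin(yaw)],[-np.sin(yaw),np.cos(yaw)]]); H=lambda p:A@(p[:2]-O)
b=H(plane(c,368,18,.1628,st)); k=H(plane(c,287,80,.122,st)); print("ball",b,"angle",.6+np.arcsin(b[1]/.07),"btn",k)
x,y=(k+[-.0585,-.0017])/2
fz=lambda: float(bot.get_state()["wrist_force"][2])
bot.move_straight(W(x,y-.03,.20),max_speed=.2)
bot.move_straight(W(x,y,.145),max_speed=.15)
f0=fz(); z=.145; log=[]
while z>.110:
    z-=.001; bot.move_straight(W(x,y,z),max_speed=.04)
    f=fz()-f0; log.append((round(z*1e3),round(f,1),round(bot.get_state()["eef_pos"][2]*1e3,1)))
    if f>14: break
    if bot.get_state()["time"]>30: break
s=bot.get_state(); print(log,f0,s["time"],s["wrist_force"])
pickle.dump((x,y,z),open("btn.pkl","wb"))
E
```

```text
ball [0.00060376 0.03677543] angle 1.1531420787369493 btn [-0.05792937 -0.00093601]
[(144, 1.7, np.float64(145.1)), (143, 1.9, np.float64(143.4)), (142, 1.8, np.float64(142.2)), (141, 4.1, np.float64(141.1)), (140, 3.4, np.float64(140.1)), (139, 4.9, np.float64(139.2)), (138, 11.6, np.float64(139.0)), (137, 19.7, np.float64(138.9))] 0.2844915556903736 18.2167 [-4.56794015 -1.62400399 19.98288651]
```

Contact came near z=145 mm and the hard stop at 138.9 mm, so about 6 mm of travel at about 5 N. The button is fully down. I release it, retreat, and verify the lever with a better view.

```bash
python3 - <<'E'
from h import *
import pickle
x,y,z=pickle.load(open("btn.pkl","rb"))
bot.move_straight(W(x,y,.165),max_speed=.08)
bot.move_straight(W(-.03,-.09,.32),max_speed=.25)
st=bot.get_state(); c=bot.capture("wrist"); t=bot.capture("top"); s=bot.capture("scene")
pickle.dump((st,c,t,s),open("w3.pkl","wb")); print(st["time"],st["wrist_force"])
a=cv2.resize(c["color"][0:160,240:440],(500,400),interpolation=cv2.INTER_CUBIC)
b=cv2.resize(s["color"][175:255,225:285],(300,400),interpolation=cv2.INTER_CUBIC)
cv2.imwrite("pics/w3.png",np.hstack([a,b]))
E
```

```text
19.5917 [-0.22932866 -0.03730375  0.34889589]
```

View pics/w3.png

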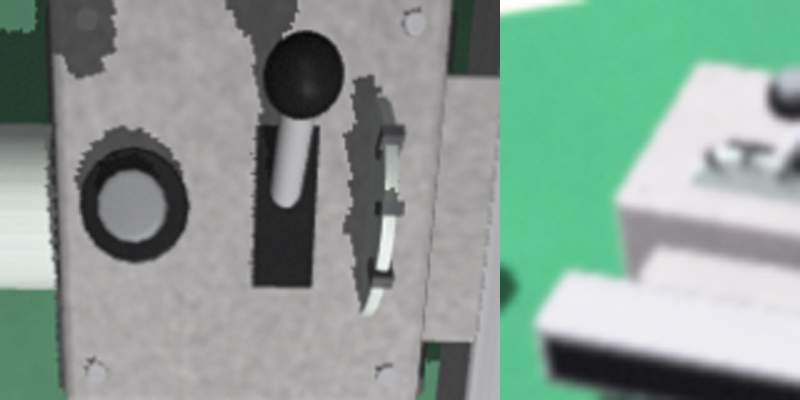

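The lever leans to +y with the ball at wrist px (361.5,29.3). The button is up at (292.7,82). The pose matches the first look, so I compare the ball in the two views.

```bash
python3 - <<'E'
from h import *
import pickle
A=np.array([[np.cos(yaw),np.sin(yaw)],[-np.sin(yaw),np.cos(yaw)]]); H=lambda p:(A@(p[:2]-O)).round(4)
st,c,t,s=pickle.load(open("w3.pkl","rb")); s1,c1,_=pickle.load(open("w1.pkl","rb"))
def blob(c,x0,x1,y0,y1):
    g=c["color"][y0:y1,x0:x1].max(2); m=(g<45).astype(np.uint8)
    m=cv2.morphologyEx(m,cv2.MORPH_OPEN,cv2.getStructuringElement(cv2.MORPH_ELLIPSE,(17,17)))
    n,l,S,C=cv2.connectedComponentsWithStats(m); return [(S[i].tolist(),C[i]+[x0,y0]) for i in range(1,n)]
B0=blob(c1,330,390,95,150); B1=blob(c,330,390,5,60); print(B0,B1)
for c_,s_,B in((c1,s1,B0),(c,st,B1)):
    for _,p in B: print(H(plane(c_,*p,.1628,s_)))
# slot ends in final view (plate z .115), crop rows 126,287
for v in(126,287): print("slot",H(plane(c,240+286/2.5,v/2.5,.115,st)))
E
```

```text
[([13, 13, 24, 20, 354], array([354.37570621, 117.43502825]))] [([16, 8, 30, 24, 509], array([359.98035363,  24.22003929]))]
[-0.0007 -0.0316]
[-0.0003  0.0412]
slot [0.0002 0.0269]
slot [ 0.0021 -0.0327]
```

The slot's centre lies at about y = -3 mm in my frame. The ball is therefore about 40 mm past the pivot, which matches the fully open angle (39.5 mm) and the hard rise in force at the stop. The arm is clear, so I hand in.

```bash
python3 -c "
from station import bot
print(bot.hand_in())"
```

```text
the job is handed in; nothing more can be done
None
```

I handed the job in: the slot hood's damper lever is against its fully open stop, then its start button was pressed fully down and let go, in about 20 s, and I steered clear of the round-hood head and the loose things but took no final look at them.

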